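Turn a liner plate over on the tip-over stand

TASK

Turn the oblong flotation-cell liner over so its steel back can be inspected: pick it up, hold it level over the upper edge of the ramp on the tip-over stand and let it drop on the edge, so that it tips over by itself and lands in the stand's pan with its pale facing down, lying flat. Do not turn it with the gripper, do not touch it once it has tipped, and leave the round and the square liner where they lie.

Things in the scene. Friction and masses are not known exactly. Their poses are not given: they have to be found in the camera images.
- liner: Oblong liner, 8 mm thick: steel, pale facing on top; 80 x 50 mm, 0.17 kg. Origin: centre of the steel face (below at start); x along the length, z towards the pale facing. Let go level, length along the stand's x, 10 to 30 mm above the ramp edge, middle 10 to 30 mm beyond it (20 best), it tips over into the pan; farther out it drops unturned. Open wide and keep still as it falls.
- stand: Tip-over stand, fixed: blue base 268 x 170 mm, grey-floored steel pan, steel ramp. Origin: on the bench right below the middle of the ramp's upper edge; x from ramp to pan, z up. Ramp: 70 mm wide, climbs at 37 degrees towards +x, from x = -92, height 55 mm, to a free edge along y at x = 0, height 125 mm; open below. Pan inside: x -31 to 141, y -71 to 71 mm; floor 10, rim 51 mm above the bench.
- disc: The round liner, 8 mm thick: steel, pale facing on top; 70 mm diameter, loose on the bench; leave it alone. Origin: centre of its underside.
- square: The square liner, 8 mm thick: steel, pale facing on top; 50 x 50 x 8 mm, loose on the bench; leave it alone. Origin: centre of its underside.
There are look-alikes about, which are no part of the job. Leave any purple or yellow look-alike of the liner alone.

How it is judged:
By the outcome, as a careful person would: the job done as asked, in the order asked, and still so for the second after the job is handed in, with the robot touching nothing.
It also fails if it takes over 35 s, if anything falls off the work surface, if the arm or the gripper's body presses on something with over 40 N, if the wrist force passes 120 N, or if a joint passes its speed limit or range.

ROBOT

A 7-joint arm with a two-finger parallel gripper is mounted at the origin on the work surface. World frame = base frame: x ahead of the robot, y to its left, z up, the work surface at z = 0. Lengths are in mm, angles in degrees, forces in N, time in s.
With the tool pointing down it reaches from about 400 to 875 mm from the base axis. Payload 6.5 kg.
Tool frame: the origin (TCP) lies between the finger pads; the fingertips stand ahead of it and the grasp point (between the pads) lies 5 mm behind it (env.tip_reach is the z of the fingertips in the tool frame, in mm); z points along the fingers, y is the line along which they close (so a half turn about z gives the same grasp; the last joint's range is limited). The gripper opens to 85 mm and grips with 20 to 120 N. Pads are 22 mm wide; open, the fingers measure 114 mm over their backs; the gripper's body (76 mm by 85 mm) begins 54 mm behind the grasp point. The pads swing forward as they close: fully open they stand 13 mm farther back than shut.
Start: joints at [59.748, 30.733, -0.252, 88.115, 0.149, 61.152, -4.079], TCP at [289.609, -581.908, 221.69] pointing down, gripper open.
Joint ranges: [-154.64, 154.64], [-21.42, 123.67], [-72.66, 72.17], [13.99, 137.28], [-74.86, 254.86], [10.95, 109.41], [-158.01, 158.01]. Speed limits (degrees/s): [136.94, 136.94, 180, 180, 180, 180, 180].

INTERFACE

Orientations are given as a 3x3 rotation matrix whose columns are the frame's x, y, z axes.
In Python, from workcell import env, cams, sign_off gives the robot as it stands.
- The arm moves only by the shell command python3 -m pendant 'ROWS'. ROWS is JSON, a list of rows, each an object of numbers: "tx", "ty", "tz": the shift along the world's x, y, z scaled (see below); "wx", "wy", "wz": the turn, a rotation vector about the world's x, y, z scaled (see below); "hand": the opening, from 0 (shut) to 1 (fully open). A call has 1 to 20 rows; each row shifts and turns the commanded pose from where the row before left it; what a row does not reach is not made up. The controller multiplies each number of a shift by 20 mm and each number of a turn by 0.08 rad. A row lasts 1/10 s, in which the tool goes at most 50 mm and 8.59 degrees, less where a joint would pass 70% of its speed; a pose out of reach is approached as far as the arm can. A call with a number of a shift or a turn outside -1 to 1 is refused whole. A call with a gripper value outside its range is refused whole. The fingers move at their own pace and stop on an object; the grip force is fixed at half the most. Time passes only in rows, so rows that do not move let the fingers close. It gives the time, the measured TCP pose, the force, the opening and the grip force at its end, in the units of the state.
- env.observe(): the state, without advancing time (a new reading comes with each control period).
- cams.snapshot(name): name is "scene" or "top"; returns a dict with "img" (400x640x3 uint8, blue, green, red), "intrinsics" (3x3 intrinsics, pixels), "dist" ([k1, k2, p1, p2, k3] as OpenCV has them; the pictures are not rectified), "eye" and "orientation" of the camera in the world. Camera axes: x right, y up, looking along -z (the intrinsics and any distortion apply to the point x, -y, -z); pixel columns grow to the right and rows downward; lengths in mm; the calibration is good to about 2 mm. A picture is of the moment at which its call begins. There is no depth.
- sign_off(): hands the job in; it is judged then, once.
The state is a dict: "time": time; "joints": joint angles; "dq": joint speeds; "tau": joint torques, N m; "tcp_pos": TCP position; "tool_rot": TCP orientation; "contact_force": force on the tool from outside, world axes, zero at the start; "ft_torque": the same for the moment, N m; "gripper_width": opening from 0.0 (shut) to 1.0 (fully open); "grasp_force": force on a finger pad.
Only numpy, scipy, OpenCV 4.12 (cv2) and the standard library are available. Lean on these libraries where they do the work, as an engineer would, in place of code of your own. Each camera call takes 0.05 s, during which the arm holds its last target. There are 200 camera calls.

## Working session

There is one attempt and no reset: what is moved stays moved. The work goes in short steps, Python scripts to look and compute and a shell command to move; the robot and the scene stay as the last step left them, time stands still between calls to the robot, and variables do not carry over. Pictures are saved under pics/ and viewed, at most 10 in all, crops included, and the job is handed in when it is done.

```bash
mkdir -p pics; ls; cat > h.py <<'E'
import numpy as np, cv2, json
from workcell import env, cams, sign_off
def snap(n,f):
    s=cams.snapshot(n); cv2.imwrite(f'pics/{f}.png',s['img'])
    np.savez(f'pics/{f}.npz',**{k:np.array(s[k]) for k in('img','intrinsics','dist','eye','orientation')})
    return s
def ray(f,px):
    s=np.load(f'pics/{f}.npz')
    p=cv2.undistortPoints(np.array([[px]],float),s['intrinsics'],s['dist'])[0,0]
    d=s['orientation']@np.array([p[0],-p[1],-1]); return s['eye'],d/np.linalg.norm(d)
def plane(f,px,z):
    e,d=ray(f,px); return e+d*(z-e[2])/d[2]
def tri(f1,p1,f2,p2):
    a,d=ray(f1,p1); b,g=ray(f2,p2)
    t=np.linalg.lstsq(np.c_[d,-g],b-a,rcond=None)[0]
    u,v=a+t[0]*d,b+t[1]*g; return (u+v)/2,np.linalg.norm(u-v)
def proj(f,P):
    s=np.load(f'pics/{f}.npz'); c=(np.array(P,float).reshape(-1,3)-s['eye'])@s['orientation']
    return cv2.projectPoints(c*[1,-1,-1],np.zeros(3),np.zeros(3),s['intrinsics'],s['dist'])[0][:,0]
E
python3 - <<'E'
from h import *
for n in('scene','top'):
    s=snap(n,n+'0'); print(n,s['eye'],np.round(s['orientation'],3).tolist())
print(env.tip_reach, env.observe()['tool_rot'])
E
```

```text
pics
scene [956.49265799 508.98533101 904.62667587] [[-0.785, -0.462, 0.413], [0.62, -0.595, 0.511], [0.01, 0.657, 0.753]]
top [ 346.86883292  -74.45746998 1039.86831348] [[0.026, 0.99, -0.136], [-1.0, 0.026, 0.0], [0.004, 0.136, 0.991]]
14.0 [[ 8.95234174e-01  4.45595226e-01 -8.17084253e-04]
 [ 4.45595965e-01 -8.95233050e-01  1.42217601e-03]
 [-9.77659889e-05 -1.63727001e-03 -9.99998655e-01]]
```

View pics/scene0.png

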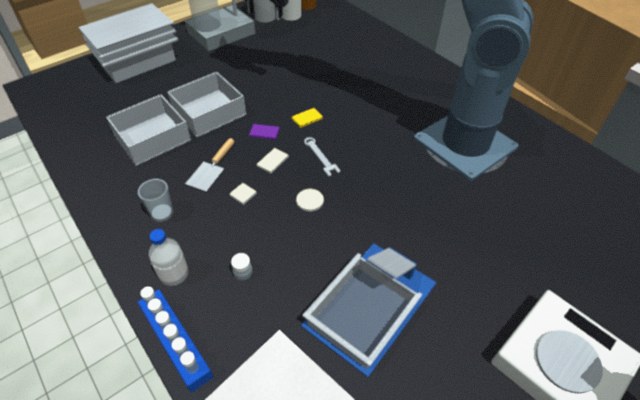

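View pics/top0.png

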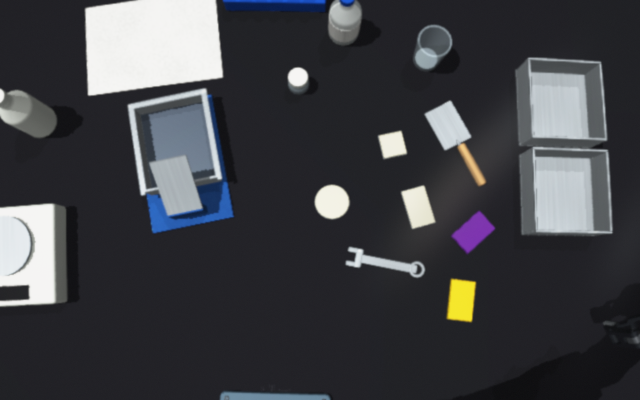

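The scene view shows pale pieces at (272,160) oblong, (243,193) square and (310,200) round. In the top view they are at (418,207), (392,145) and (332,202). The purple piece at top (473,232) and the yellow one at (461,300) are look-alikes. The oblong pale one at top (418,207) fits the description. I'll confirm it in an enlarged crop, together with the stand.

```bash
python3 - <<'E'
from h import *
def crop(f,x,y,w,h): 
    im=np.load(f'pics/{f}.npz')['img'][y:y+h,x:x+w]; return cv2.resize(im,(400,300),interpolation=cv2.INTER_CUBIC)
a=np.hstack([crop('top0',388,180,60,45),crop('scene0',247,138,60,45)])
b=np.hstack([crop('top0',115,80,160,120+40)[:, :] if 0 else crop('top0',100,85,213,160),crop('scene0',290,230,200,150)])
cv2.imwrite('pics/c1.png',np.vstack([a,b]))
# corners of liner by image code
for f,c in(('top0',(418,207)),('scene0',(272,160))):
    im=np.load(f'pics/{f}.npz')['img']; g=(im.min(2)>120).astype('uint8')
    n,l=cv2.connectedComponents(g); m=(l==l[c[1],c[0]]).astype('uint8')
    cs=max(cv2.findContours(m,0,2)[0],key=cv2.contourArea); r=cv2.minAreaRect(cs)
    M=cv2.moments(m,True); print(f,M['m10']/M['m00'],M['m01']/M['m00'],r,cv2.approxPolyDP(cs,4,True)[:,0].tolist())
E
```

```text
top0 417.66388308977037 206.6659707724426 ((417.6789245605469, 206.5963592529297), (39.2708854675293, 24.520355224609375), 73.3007583618164) [[424, 186], [401, 192], [412, 228], [434, 222]]
scene0 272.20197044334975 159.67980295566502 ((272.0000305175781, 159.50001525878906), (16.26345443725586, 28.991378784179688), 45.0) [[287, 154], [274, 148], [257, 165], [271, 171]]
```

View pics/c1.png

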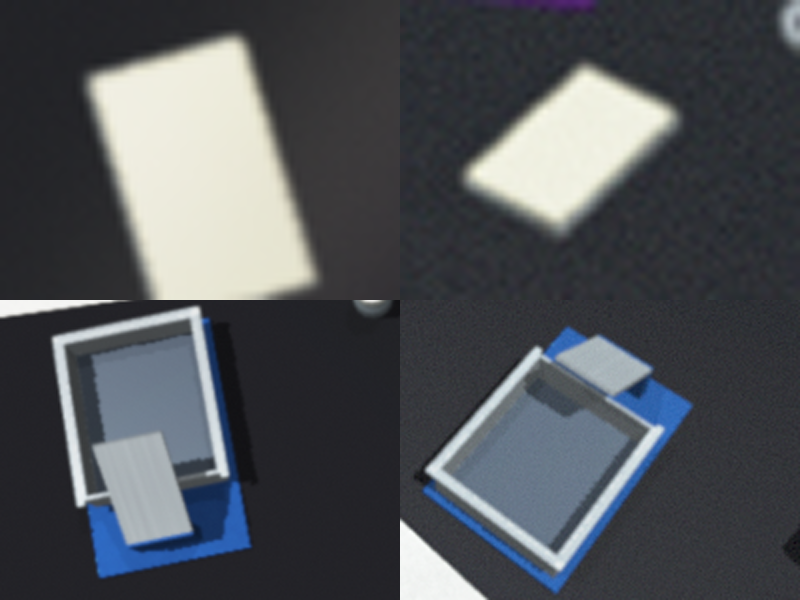

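The crop confirms the pale, oblong, white-faced liner. Stand readings:

| Feature | Top view | Scene view |
|---|---|---|
| Ramp upper edge, +y end | (149.5,162) | (395,277.5) |
| Ramp upper edge, -y end | (186,155) | (367.5,259) |
| Ramp foot, +y end | (167.6,216) | (416,265) |
| Ramp foot, -y end | (202,208) | (389,247.5) |

```bash
python3 - <<'E'
from h import *
from scipy.optimize import least_squares
T=[(149.5,162.3),(186.3,155.4),(167.6,215.7),(202.2,207.7)];S=[(395,277.5),(367.5,259),(416,265),(389,247.5)]
for a,b in zip(T,S): print(*[np.round(v,1) for v in tri('top0',a,'scene0',b)])
m=np.array([[0,35,125],[0,-35,125],[-92,35,55],[-92,-35,55]],float)
rt=np.array([[141,71,51],[141,-71,51]],float);Tt=[(134.6,109),(202.2,96.7)];rs=np.array([[141,71,51],[141,-71,51]],float);Ss=[(369,356.5),(310,315)]
def W(p,q): c,s=np.cos(p[2]),np.sin(p[2]); return q@np.array([[c,s,0],[-s,c,0],[0,0,1]])+[p[0],p[1],0]
def r(p): return np.r_[proj('top0',W(p,np.r_[m,rt]))-np.array(T+Tt),proj('scene0',W(p,np.r_[m,rs]))-np.array(S+Ss)].ravel()
s=least_squares(r,[500,250,0],x_scale=[10,10,.1],loss='soft_l1'); print(s.x,np.degrees(s.x[2]),np.round(r(s.x).reshape(-1,2),1).tolist())
# liner
print('centre',tri('top0',(417.66,206.67),'scene0',(272.2,159.68)))
Lt=[(424,186),(401,192),(412,228),(434,222)]; 
q=np.array([[40,25,8],[40,-25,8],[-40,-25,8],[-40,25,8]],float)
for a,b in (((401,192),(257,165)),((424,186),(274-3,148+23)),((434,222),(287,154)),((412,228),(274,148))): print(a,b,tri('top0',a,'scene0',b))
c=np.array([plane('top0',p,8) for p in Lt]); print(c, c.mean(0), [np.linalg.norm(c[i]-c[i-1]) for i in range(4)])
print([np.degrees(np.arctan2(*(c[i]-c[i-1])[1::-1])) for i in range(4)])
print('centre z8',plane('top0',(417.66,206.67),8),plane('scene0',(272.2,159.68),8))
E
```

```text
[543.2 238.2 120.9] 1.5
[557.1 171.1 119.2] 1.7
[450.3 218.9  52.1] 2.4
[467.2 150.5  55.9] 3.3
[5.48491755e+02 2.04508340e+02 2.26717021e-01] 12.989928464757432 [[-0.7, 0.6], [-0.8, 0.0], [-0.4, -0.1], [-0.2, 0.8], [-1.2, -0.8], [-1.1, -2.5], [1.8, -1.6], [-0.1, -2.1], [-0.9, -0.9], [-0.9, -0.2], [-1.8, 0.4], [-0.7, -1.4]]
centre (array([ 488.00988374, -282.26392011,    5.24409535]), np.float64(0.9978032781283125))
(401, 192) (257, 165) (array([ 529.43615177, -257.76919578,   23.7915197 ]), np.float64(37.71514991853929))
(424, 186) (271, 171) (array([ 518.92181351, -282.28611743,  -10.90063897]), np.float64(45.04372631426963))
(434, 222) (287, 154) (array([ 445.20207216, -304.4003585 ,   -7.61393145]), np.float64(39.54409305337183))
(412, 228) (274, 148) (array([ 456.92293875, -280.45805608,   27.68040341]), np.float64(40.00369068904643))
[[ 531.45322312 -295.36838111    8.        ]
 [ 517.57806751 -247.53933341    8.        ]
 [ 443.75018826 -270.41195652    8.        ]
 [ 457.1874776  -315.84237023    8.        ]] [ 487.49223912 -282.29051032    8.        ] [np.float64(77.03625891709007), np.float64(49.80098139176448), np.float64(77.2897964977383), np.float64(47.37597740257501)]
[np.float64(15.41275962060555), np.float64(106.17738748158366), np.float64(-162.78649054580302), np.float64(-73.52297396211767)]
centre z8 [ 487.99706733 -282.07066481    8.        ] [ 489.15827868 -279.40106037    8.        ]
```

```bash
python3 -m pendant '[{"tx":0.66,"ty":1,"wz":-0.145,"hand":0.78},{"tx":0.66,"ty":1,"wz":-0.145,"hand":0.78},{"tx":0.66,"ty":1,"wz":-0.145,"hand":0.78},{"tx":0.66,"ty":1,"wz":-0.145,"hand":0.78},{"tx":0.66,"ty":1,"wz":-0.145,"hand":0.78},{"tx":0.66,"ty":1,"wz":-0.145,"hand":0.78},{"tx":0.66,"ty":1,"wz":-0.145,"hand":0.78},{"tx":0.66,"ty":1,"wz":-0.145,"hand":0.78},{"tx":0.66,"ty":1,"wz":-0.145,"hand":0.78},{"tx":0.66,"ty":1,"wz":-0.145,"hand":0.78},{"tx":0.66,"ty":1,"wz":-0.145,"hand":0.78},{"tx":0.66,"ty":1,"wz":-0.145,"hand":0.78},{"tx":0.66,"ty":1,"wz":-0.145,"hand":0.78},{"tx":0.66,"ty":1,"wz":-0.145,"hand":0.78},{"tx":0.66,"ty":1,"wz":-0.145,"hand":0.78},{"hand":0.78},{"hand":0.78},{"hand":0.78}]'; python3 -m pendant '[{"tz":-1,"hand":0.78},{"tz":-1,"hand":0.78},{"tz":-1,"hand":0.78},{"tz":-1,"hand":0.78},{"tz":-1,"hand":0.78},{"tz":-1,"hand":0.78},{"tz":-1,"hand":0.78},{"tz":-1,"hand":0.78},{"hand":0.78},{"hand":0.78},{"hand":0.78}]'; python3 - <<'E'
from h import *
o=env.observe();print(env.tip_reach,o['time'],o['tcp_pos'],np.round(o['tool_rot'],3).tolist(),o['gripper_width'],o['contact_force'])
snap('scene','s1');snap('top','t1')
a=cv2.resize(np.load('pics/s1.npz')['img'][90:240,200:350],(400,400),interpolation=2);b=cv2.resize(np.load('pics/t1.npz')['img'][130:280,345:495],(400,400),interpolation=2)
cv2.imwrite('pics/c2.png',np.hstack([a,b]))
E
```

```text
14.0 0.1 [ 289.32158994 -581.37721806  220.87686785] [[0.895, 0.446, -0.001], [0.446, -0.895, 0.001], [-0.0, -0.002, -1.0]] 1.002871710379432 [ 0.01882933 -0.03338089  0.28548599]invalid input
invalid input
```

View pics/c2.png

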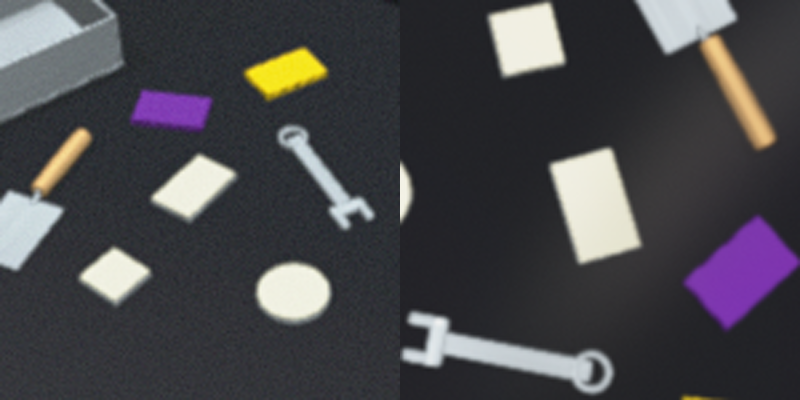

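The move was refused and nothing moved; the picture shows the scene as before. Each row probably needs all its keys, so I'll test one full row.

```bash
python3 -m pendant '[{"tx":0.66,"ty":1,"tz":0,"wx":0,"wy":0,"wz":-0.145,"hand":0.78}]'
```

```text
time: 0.3
tcp_pos: [299.7, -564.2, 221.3]
tool_rot: [[0.903, 0.43, -0.002], [0.43, -0.903, -0.002], [-0.003, 0.0, -1.0]]
contact_force: [-0.4, -0.8, -1.2]
gripper_width: 0.86
grasp_force: 0.0
```

```bash
python3 -m pendant '[{"tx":0.66,"ty":1,"tz":0,"wx":0,"wy":0,"wz":-0.145,"hand":0.78},{"tx":0.66,"ty":1,"tz":0,"wx":0,"wy":0,"wz":-0.145,"hand":0.78},{"tx":0.66,"ty":1,"tz":0,"wx":0,"wy":0,"wz":-0.145,"hand":0.78},{"tx":0.66,"ty":1,"tz":0,"wx":0,"wy":0,"wz":-0.145,"hand":0.78},{"tx":0.66,"ty":1,"tz":0,"wx":0,"wy":0,"wz":-0.145,"hand":0.78},{"tx":0.66,"ty":1,"tz":0,"wx":0,"wy":0,"wz":-0.145,"hand":0.78},{"tx":0.66,"ty":1,"tz":0,"wx":0,"wy":0,"wz":-0.145,"hand":0.78},{"tx":0.66,"ty":1,"tz":0,"wx":0,"wy":0,"wz":-0.145,"hand":0.78},{"tx":0.66,"ty":1,"tz":0,"wx":0,"wy":0,"wz":-0.145,"hand":0.78},{"tx":0.66,"ty":1,"tz":0,"wx":0,"wy":0,"wz":-0.145,"hand":0.78},{"tx":0.66,"ty":1,"tz":0,"wx":0,"wy":0,"wz":-0.145,"hand":0.78},{"tx":0.66,"ty":1,"tz":0,"wx":0,"wy":0,"wz":-0.145,"hand":0.78},{"tx":0.66,"ty":1,"tz":0,"wx":0,"wy":0,"wz":-0.145,"hand":0.78},{"tx":0.66,"ty":1,"tz":0,"wx":0,"wy":0,"wz":-0.145,"hand":0.78},{"tx":0,"ty":0,"tz":0,"wx":0,"wy":0,"wz":0,"hand":0.78},{"tx":0,"ty":0,"tz":0,"wx":0,"wy":0,"wz":0,"hand":0.78}]' | head -3; python3 -m pendant '[{"tx":0,"ty":0,"tz":-1,"wx":0,"wy":0,"wz":0,"hand":0.78},{"tx":0,"ty":0,"tz":-1,"wx":0,"wy":0,"wz":0,"hand":0.78},{"tx":0,"ty":0,"tz":-1,"wx":0,"wy":0,"wz":0,"hand":0.78},{"tx":0,"ty":0,"tz":-1,"wx":0,"wy":0,"wz":0,"hand":0.78},{"tx":0,"ty":0,"tz":-1,"wx":0,"wy":0,"wz":0,"hand":0.78},{"tx":0,"ty":0,"tz":-1,"wx":0,"wy":0,"wz":0,"hand":0.78},{"tx":0,"ty":0,"tz":-1,"wx":0,"wy":0,"wz":0,"hand":0.78},{"tx":0,"ty":0,"tz":-1,"wx":0,"wy":0,"wz":0,"hand":0.78},{"tx":0,"ty":0,"tz":0,"wx":0,"wy":0,"wz":0,"hand":0.78},{"tx":0,"ty":0,"tz":0,"wx":0,"wy":0,"wz":0,"hand":0.78}]'; python3 - <<'E'
from h import *
o=env.observe();print(o['joints'])
snap('scene','s2');snap('top','t2')
a=cv2.resize(np.load('pics/s2.npz')['img'][90:240,200:350],(400,400),interpolation=2);b=cv2.resize(np.load('pics/t2.npz')['img'][130:280,345:495],(400,400),interpolation=2)
cv2.imwrite('pics/c3.png',np.hstack([a,b]))
E
```

```text
time: 1.9
tcp_pos: [487.6, -281.8, 221.6]
tool_rot: [[0.959, 0.285, -0.0], [0.285, -0.959, -0.0], [-0.0, 0.0, -1.0]]
time: 2.9
tcp_pos: [487.0, -282.9, 61.9]
tool_rot: [[0.959, 0.283, -0.001], [0.283, -0.959, -0.0], [-0.001, 0.0, -1.0]]
contact_force: [0.5, -0.8, 0.3]
gripper_width: 0.784
grasp_force: 0.0
[ 28.38361405  35.18843242  -3.72715506 107.22932534   3.5651216
  37.72250236 -51.07416109]
```

View pics/c3.png

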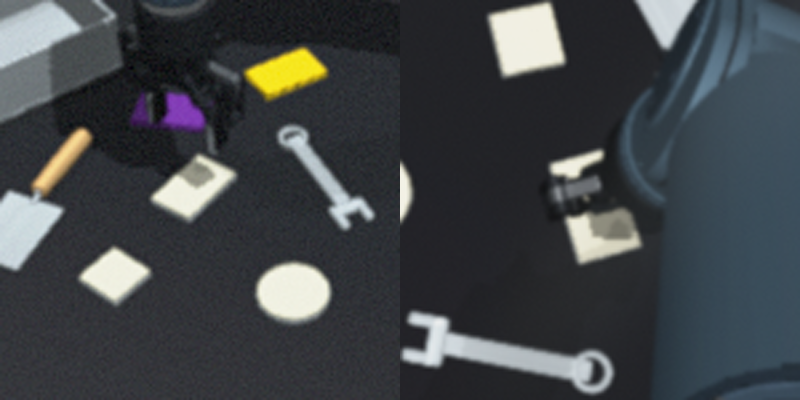

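The gripper is over the liner. In the scene view the fingertips are at about (259,135) and (279.5,146), and the liner hasn't moved. I'll check the tip height and then descend.

```bash
python3 - <<'E'
from h import *
for z in(35,41,48,55): print(z,plane('s2',(269.2,140.5),z).round(1), plane('s2',(259,135),z).round(),plane('s2',(279.5,146),z).round())
E
python3 -m pendant '[{"tx":0,"ty":0,"tz":-1,"wx":0,"wy":0,"wz":0,"hand":0.78},{"tx":0,"ty":0,"tz":-0.5,"wx":0,"wy":0,"wz":0,"hand":0.78},{"tx":0,"ty":0,"tz":-0.4,"wx":0,"wy":0,"wz":0,"hand":0.78},{"tx":0,"ty":0,"tz":0,"wx":0,"wy":0,"wz":0,"hand":0.78},{"tx":0,"ty":0,"tz":0,"wx":0,"wy":0,"wz":0,"hand":0.78}]'
```

```text
35 [ 466.8 -323.7   35. ] [ 477. -360.   35.] [ 457. -288.   35.]
41 [ 470.2 -317.9   41. ] [ 480. -354.   41.] [ 460. -282.   41.]
48 [ 474.1 -311.2   48. ] [ 484. -347.   48.] [ 464. -276.   48.]
55 [ 478.  -304.5   55. ] [ 488. -340.   55.] [ 468. -269.   55.]
time: 3.5
tcp_pos: [487.8, -282.0, 24.0]
tool_rot: [[0.959, 0.284, 0.0], [0.284, -0.959, -0.0], [0.0, 0.0, -1.0]]
contact_force: [-0.3, 0.6, 0.5]
gripper_width: 0.781
grasp_force: 0.0
```

The tip readings were probably of the finger backs, so I'll look again closely at this low height.

```bash
python3 - <<'E'
from h import *
snap('scene','s3');snap('top','t3')
a=cv2.resize(np.load('pics/s3.npz')['img'][110:190,230:310],(400,400),interpolation=2);b=cv2.resize(np.load('pics/t3.npz')['img'][165:245,380:460],(400,400),interpolation=2)
c=np.hstack([a,b]); cv2.imwrite('pics/c4.png',cv2.convertScaleAbs(c,alpha=1.6,beta=15))
t=np.array([.284,-.959,0]); p=np.array([487.8,-282,0])
for f in('s3','t3'): print(f,proj(f,[p+33*t+[0,0,10],p-33*t+[0,0,10],p+33*t+[0,0,0],p-33*t,p+[0,0,10]]).round(1).tolist())
E
```

```text
s3 [[262.8, 153.6], [281.4, 163.4], [263.1, 156.2], [281.6, 165.9], [272.0, 158.4]]
t3 [[433.1, 202.5], [402.5, 210.8], [432.0, 203.2], [401.6, 211.4], [417.8, 206.6]]
```

View pics/c4.png

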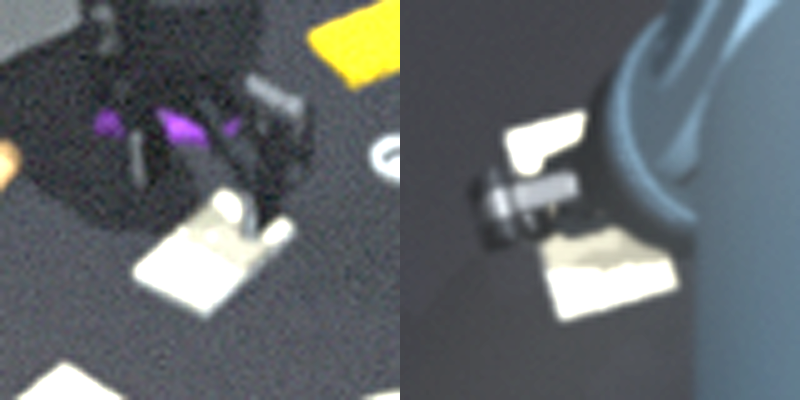

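The scene crop shows the right fingertip at about (282,157) and the left at (258,147), straddling the liner. They stand somewhat high, which fits the pads standing back when open. I'll go down gently to TCP 16 and close.

```bash
python3 -m pendant '[{"tx":0,"ty":0,"tz":-0.2,"wx":0,"wy":0,"wz":0,"hand":0.78},{"tx":0,"ty":0,"tz":-0.2,"wx":0,"wy":0,"wz":0,"hand":0.78},{"tx":0,"ty":0,"tz":0,"wx":0,"wy":0,"wz":0,"hand":0.78},{"tx":0,"ty":0,"tz":0,"wx":0,"wy":0,"wz":0,"hand":0.5},{"tx":0,"ty":0,"tz":0,"wx":0,"wy":0,"wz":0,"hand":0.5},{"tx":0,"ty":0,"tz":0,"wx":0,"wy":0,"wz":0,"hand":0.5},{"tx":0,"ty":0,"tz":0,"wx":0,"wy":0,"wz":0,"hand":0.5},{"tx":0,"ty":0,"tz":0,"wx":0,"wy":0,"wz":0,"hand":0.5}]'
```

```text
time: 4.4
tcp_pos: [487.6, -281.9, 15.8]
tool_rot: [[0.959, 0.284, 0.0], [0.284, -0.959, -0.0], [0.0, 0.0, -1.0]]
contact_force: [-0.3, 0.1, -0.1]
gripper_width: 0.499
grasp_force: 0.0
```

The fingers passed above the liner, so the tips stand back at this opening. I'll reopen, go 7 mm lower and close again.

```bash
python3 -m pendant '[{"tx":0,"ty":0,"tz":0,"wx":0,"wy":0,"wz":0,"hand":0.75},{"tx":0,"ty":0,"tz":0,"wx":0,"wy":0,"wz":0,"hand":0.75},{"tx":0,"ty":0,"tz":0,"wx":0,"wy":0,"wz":0,"hand":0.75},{"tx":0,"ty":0,"tz":-0.2,"wx":0,"wy":0,"wz":0,"hand":0.75},{"tx":0,"ty":0,"tz":-0.15,"wx":0,"wy":0,"wz":0,"hand":0.75},{"tx":0,"ty":0,"tz":0,"wx":0,"wy":0,"wz":0,"hand":0.75}]'; python3 -m pendant '[{"tx":0,"ty":0,"tz":0,"wx":0,"wy":0,"wz":0,"hand":0.45},{"tx":0,"ty":0,"tz":0,"wx":0,"wy":0,"wz":0,"hand":0.45},{"tx":0,"ty":0,"tz":0,"wx":0,"wy":0,"wz":0,"hand":0.45},{"tx":0,"ty":0,"tz":0,"wx":0,"wy":0,"wz":0,"hand":0.45},{"tx":0,"ty":0,"tz":0,"wx":0,"wy":0,"wz":0,"hand":0.45}]'
```

```text
time: 5.0
tcp_pos: [487.1, -281.7, 8.0]
tool_rot: [[0.959, 0.284, -0.001], [0.284, -0.959, 0.0], [-0.001, -0.001, -1.0]]
contact_force: [-0.5, -0.2, 0.4]
gripper_width: 0.75
grasp_force: 0.0
time: 5.5
tcp_pos: [487.6, -281.9, 8.8]
tool_rot: [[0.959, 0.284, 0.0], [0.284, -0.959, -0.0], [0.0, 0.0, -1.0]]
contact_force: [0.5, -0.2, 0.9]
gripper_width: 0.452
grasp_force: 0.0
```

```bash
python3 - <<'E'
from h import *
snap('scene','s4');snap('top','t4')
a=cv2.resize(np.load('pics/s4.npz')['img'][130:190,240:300],(400,400),interpolation=2);b=cv2.resize(np.load('pics/t4.npz')['img'][175:235,390:450],(400,400),interpolation=2)
c=np.hstack([a,b]); cv2.imwrite('pics/c5.png',cv2.convertScaleAbs(c,alpha=1.8,beta=15))
E
```

```text
(no output)
```

View pics/c5.png

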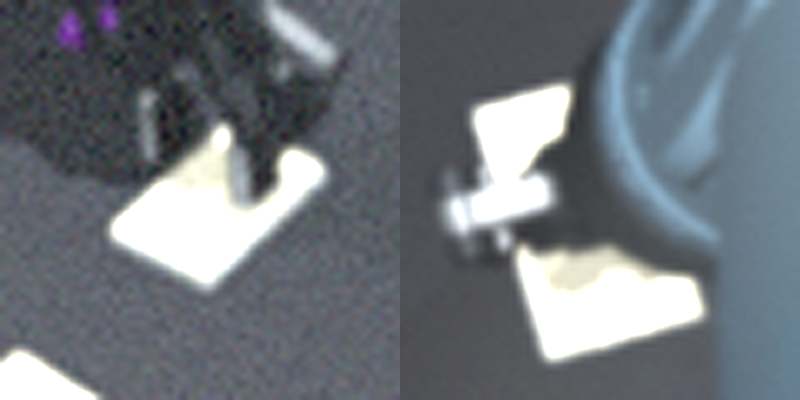

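The liner hasn't moved. The fingertips, at scene (278,161) and (262.5,154), are just above its face, about 10–13 mm high. I'll reopen and go lower step by step, watching the force.

```bash
python3 -m pendant '[{"tx":0,"ty":0,"tz":0,"wx":0,"wy":0,"wz":0,"hand":0.75},{"tx":0,"ty":0,"tz":0,"wx":0,"wy":0,"wz":0,"hand":0.75},{"tx":0,"ty":0,"tz":0,"wx":0,"wy":0,"wz":0,"hand":0.75},{"tx":0,"ty":0,"tz":-0.2,"wx":0,"wy":0,"wz":0,"hand":0.75},{"tx":0,"ty":0,"tz":0,"wx":0,"wy":0,"wz":0,"hand":0.75}]'; python3 -m pendant '[{"tx":0,"ty":0,"tz":-0.1,"wx":0,"wy":0,"wz":0,"hand":0.6},{"tx":0,"ty":0,"tz":0,"wx":0,"wy":0,"wz":0,"hand":0.45},{"tx":0,"ty":0,"tz":0,"wx":0,"wy":0,"wz":0,"hand":0.45},{"tx":0,"ty":0,"tz":0,"wx":0,"wy":0,"wz":0,"hand":0.45},{"tx":0,"ty":0,"tz":0,"wx":0,"wy":0,"wz":0,"hand":0.45}]'
```

```text
time: 6.1
tcp_pos: [487.3, -281.7, 4.2]
tool_rot: [[0.959, 0.284, -0.001], [0.284, -0.959, 0.0], [-0.001, -0.001, -1.0]]
contact_force: [0.2, -0.7, -0.2]
gripper_width: 0.747
grasp_force: 0.0
time: 6.6
tcp_pos: [487.7, -281.9, 2.7]
tool_rot: [[0.959, 0.284, 0.0], [0.284, -0.959, -0.0], [0.0, 0.0, -1.0]]
contact_force: [0.5, 0.0, -0.2]
gripper_width: 0.456
grasp_force: 0.0
```

```bash
python3 -m pendant '[{"tx":0,"ty":0,"tz":0,"wx":0,"wy":0,"wz":0,"hand":0.75},{"tx":0,"ty":0,"tz":0,"wx":0,"wy":0,"wz":0,"hand":0.75},{"tx":0,"ty":0,"tz":0,"wx":0,"wy":0,"wz":0,"hand":0.75},{"tx":0,"ty":0,"tz":-0.2,"wx":0,"wy":0,"wz":0,"hand":0.75},{"tx":0,"ty":0,"tz":0,"wx":0,"wy":0,"wz":0,"hand":0.75}]'; python3 -m pendant '[{"tx":0,"ty":0,"tz":0,"wx":0,"wy":0,"wz":0,"hand":0.6},{"tx":0,"ty":0,"tz":0,"wx":0,"wy":0,"wz":0,"hand":0.45},{"tx":0,"ty":0,"tz":0,"wx":0,"wy":0,"wz":0,"hand":0.45},{"tx":0,"ty":0,"tz":0,"wx":0,"wy":0,"wz":0,"hand":0.45},{"tx":0,"ty":0,"tz":0,"wx":0,"wy":0,"wz":0,"hand":0.45}]'
```

```text
time: 7.1
tcp_pos: [487.2, -281.7, -1.8]
tool_rot: [[0.959, 0.284, -0.001], [0.284, -0.959, 0.0], [-0.001, -0.001, -1.0]]
contact_force: [-0.8, -0.6, 1.0]
gripper_width: 0.753
grasp_force: 0.0
time: 7.6
tcp_pos: [487.7, -281.9, -1.3]
tool_rot: [[0.959, 0.284, 0.0], [0.284, -0.959, -0.0], [0.0, 0.0, -1.0]]
contact_force: [-0.5, -0.0, -0.8]
gripper_width: 0.448
grasp_force: 0.0
```

There is still no contact, so the tool reading looks offset in height. I'll touch off gently on the liner's face (8 mm) with the fingers as they are.

```bash
python3 -m pendant '[{"tx":0,"ty":0,"tz":-0.1,"wx":0,"wy":0,"wz":0,"hand":0.45},{"tx":0,"ty":0,"tz":0,"wx":0,"wy":0,"wz":0,"hand":0.45}]' | grep -E 'pos|force'
python3 -m pendant '[{"tx":0,"ty":0,"tz":-0.1,"wx":0,"wy":0,"wz":0,"hand":0.45},{"tx":0,"ty":0,"tz":0,"wx":0,"wy":0,"wz":0,"hand":0.45}]' | grep -E 'pos|force'
python3 - <<'E'
from h import *
snap('scene','s5');snap('top','t5')
a=cv2.resize(np.load('pics/s5.npz')['img'][130:190,240:300],(400,400),interpolation=2);b=cv2.resize(np.load('pics/t5.npz')['img'][175:235,390:450],(400,400),interpolation=2)
c=np.hstack([a,b]); cv2.imwrite('pics/c6.png',cv2.convertScaleAbs(c,alpha=1.8,beta=15))
E
```

```text
tcp_pos: [487.8, -282.0, -2.8]
contact_force: [-1.3, 0.7, 6.1]
grasp_force: 3.4
tcp_pos: [487.9, -282.1, -2.9]
contact_force: [-7.6, 3.9, 28.8]
grasp_force: 14.1
```

View pics/c6.png

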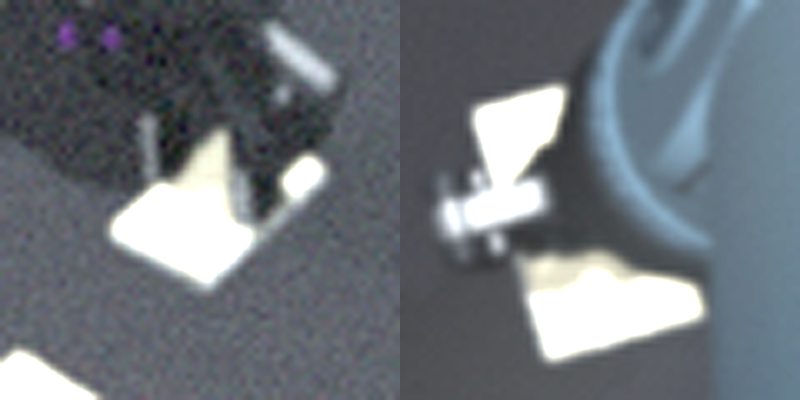

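Contact at TCP z -2.8 with the tips on the 8 mm face, so the tips ride about 11 mm above the reported TCP here. The right tip at scene (277,163) is inset more than the left at (262,157), so the gripper is 3–4 mm too far along -y. I'll back off, correct that and grasp at TCP -10.

```bash
python3 -m pendant '[{"tx":0,"ty":0,"tz":0.4,"wx":0,"wy":0,"wz":0,"hand":0.45},{"tx":0,"ty":0.15,"tz":0,"wx":0,"wy":0,"wz":0,"hand":0.78},{"tx":0,"ty":0,"tz":0,"wx":0,"wy":0,"wz":0,"hand":0.78},{"tx":0,"ty":0,"tz":0,"wx":0,"wy":0,"wz":0,"hand":0.78},{"tx":0,"ty":0,"tz":0,"wx":0,"wy":0,"wz":0,"hand":0.78},{"tx":0,"ty":0,"tz":-0.3,"wx":0,"wy":0,"wz":0,"hand":0.78},{"tx":0,"ty":0,"tz":-0.3,"wx":0,"wy":0,"wz":0,"hand":0.78},{"tx":0,"ty":0,"tz":0,"wx":0,"wy":0,"wz":0,"hand":0.78}]'; python3 -m pendant '[{"tx":0,"ty":0,"tz":0,"wx":0,"wy":0,"wz":0,"hand":0.65},{"tx":0,"ty":0,"tz":0,"wx":0,"wy":0,"wz":0,"hand":0.4},{"tx":0,"ty":0,"tz":0,"wx":0,"wy":0,"wz":0,"hand":0.4},{"tx":0,"ty":0,"tz":0,"wx":0,"wy":0,"wz":0,"hand":0.4},{"tx":0,"ty":0,"tz":0,"wx":0,"wy":0,"wz":0,"hand":0.4}]'
```

```text
time: 8.9
tcp_pos: [486.7, -278.5, -10.5]
tool_rot: [[0.959, 0.284, -0.002], [0.284, -0.959, 0.001], [-0.002, -0.001, -1.0]]
contact_force: [-0.9, -0.2, 0.3]
gripper_width: 0.78
grasp_force: 0.0
time: 9.4
tcp_pos: [487.7, -279.1, -8.8]
tool_rot: [[0.959, 0.284, 0.0], [0.284, -0.959, -0.0], [0.0, 0.0, -1.0]]
contact_force: [-1.7, 0.4, 5.9]
gripper_width: 0.563
grasp_force: 61.8
```

The liner is gripped: opening 0.563 (about 48 mm) and 62 N. Lifting.

```bash
python3 -m pendant '[{"tx":0,"ty":0,"tz":0.3,"wx":0,"wy":0,"wz":0,"hand":0.4},{"tx":0,"ty":0,"tz":0.6,"wx":0,"wy":0,"wz":0,"hand":0.4},{"tx":0,"ty":0,"tz":1,"wx":0,"wy":0,"wz":0,"hand":0.4},{"tx":0,"ty":0,"tz":1,"wx":0,"wy":0,"wz":0,"hand":0.4},{"tx":0,"ty":0,"tz":1,"wx":0,"wy":0,"wz":0,"hand":0.4},{"tx":0,"ty":0,"tz":1,"wx":0,"wy":0,"wz":0,"hand":0.4},{"tx":0,"ty":0,"tz":1,"wx":0,"wy":0,"wz":0,"hand":0.4},{"tx":0,"ty":0,"tz":1,"wx":0,"wy":0,"wz":0,"hand":0.4},{"tx":0,"ty":0,"tz":1,"wx":0,"wy":0,"wz":0,"hand":0.4},{"tx":0,"ty":0,"tz":1,"wx":0,"wy":0,"wz":0,"hand":0.4},{"tx":0,"ty":0,"tz":0.6,"wx":0,"wy":0,"wz":0,"hand":0.4},{"tx":0,"ty":0,"tz":0,"wx":0,"wy":0,"wz":0,"hand":0.4}]'; python3 - <<'E'
from h import *
o=env.observe();print(o['joints'].round(1) if hasattr(o['joints'],'round') else o['joints'])
E
```

```text
time: 10.6
tcp_pos: [488.6, -279.4, 182.7]
tool_rot: [[0.959, 0.284, 0.003], [0.284, -0.959, -0.002], [0.003, 0.002, -1.0]]
contact_force: [0.1, -0.1, -1.8]
gripper_width: 0.552
grasp_force: 62.3
[ 28.5  24.9  -4.3 103.7   2.3  51.3 -50.4]
```

```bash
python3 -m pendant '[{"tx":0.1,"ty":0.5,"tz":0,"wx":0,"wy":0,"wz":-0.03,"hand":0.4},{"tx":0.16,"ty":1,"tz":0,"wx":0,"wy":0,"wz":-0.03,"hand":0.4},{"tx":0.16,"ty":1,"tz":0,"wx":0,"wy":0,"wz":-0.03,"hand":0.4},{"tx":0.16,"ty":1,"tz":0,"wx":0,"wy":0,"wz":-0.03,"hand":0.4},{"tx":0.16,"ty":1,"tz":0,"wx":0,"wy":0,"wz":-0.03,"hand":0.4},{"tx":0.16,"ty":1,"tz":0,"wx":0,"wy":0,"wz":-0.03,"hand":0.4},{"tx":0.16,"ty":1,"tz":0,"wx":0,"wy":0,"wz":-0.03,"hand":0.4},{"tx":0.16,"ty":1,"tz":0,"wx":0,"wy":0,"wz":-0.03,"hand":0.4},{"tx":0.16,"ty":1,"tz":0,"wx":0,"wy":0,"wz":-0.03,"hand":0.4},{"tx":0.16,"ty":1,"tz":0,"wx":0,"wy":0,"wz":-0.03,"hand":0.4},{"tx":0.16,"ty":1,"tz":0,"wx":0,"wy":0,"wz":-0.03,"hand":0.4},{"tx":0.16,"ty":1,"tz":0,"wx":0,"wy":0,"wz":-0.03,"hand":0.4},{"tx":0.16,"ty":1,"tz":0,"wx":0,"wy":0,"wz":-0.03,"hand":0.4},{"tx":0.16,"ty":1,"tz":0,"wx":0,"wy":0,"wz":-0.03,"hand":0.4},{"tx":0.16,"ty":1,"tz":0,"wx":0,"wy":0,"wz":-0.03,"hand":0.4},{"tx":0.16,"ty":1,"tz":0,"wx":0,"wy":0,"wz":-0.03,"hand":0.4},{"tx":0.16,"ty":1,"tz":0,"wx":0,"wy":0,"wz":-0.03,"hand":0.4},{"tx":0.16,"ty":1,"tz":0,"wx":0,"wy":0,"wz":-0.03,"hand":0.4},{"tx":0.16,"ty":1,"tz":0,"wx":0,"wy":0,"wz":-0.03,"hand":0.4},{"tx":0.16,"ty":1,"tz":0,"wx":0,"wy":0,"wz":-0.03,"hand":0.4}]'|head -3; python3 -m pendant '[{"tx":0.2,"ty":1,"tz":0,"wx":0,"wy":0,"wz":-0.03,"hand":0.4},{"tx":0.2,"ty":1,"tz":0,"wx":0,"wy":0,"wz":-0.03,"hand":0.4},{"tx":0.2,"ty":1,"tz":0,"wx":0,"wy":0,"wz":-0.03,"hand":0.4},{"tx":0.2,"ty":1,"tz":0,"wx":0,"wy":0,"wz":-0.03,"hand":0.4},{"tx":0,"ty":0.5,"tz":0,"wx":0,"wy":0,"wz":0,"hand":0.4},{"tx":0,"ty":0.4,"tz":0,"wx":0,"wy":0,"wz":0,"hand":0.4},{"tx":0,"ty":0,"tz":0,"wx":0,"wy":0,"wz":0,"hand":0.4},{"tx":0,"ty":0,"tz":0,"wx":0,"wy":0,"wz":0,"hand":0.4}]'; python3 - <<'E'
from h import *
snap('scene','s6');snap('top','t6')
a=cv2.resize(np.load('pics/s6.npz')['img'][180:340,300:460],(400,400),interpolation=2);b=cv2.resize(np.load('pics/t6.npz')['img'][80:240,110:270],(400,400),interpolation=2)
cv2.imwrite('pics/c7.png',np.hstack([a,b]))
o=env.observe();p=np.array(o['tcp_pos']);R=np.array(o['tool_rot'])
L=[p+x*R[:,0]+y*R[:,1]+[0,0,z] for z in(16.8,8.8) for x,y in((40,25),(40,-25),(-40,-25),(-40,25))]
for f,o,d in(('s6',(300,180),2.5),('t6',(110,80),2.5)): print(f,((proj(f,L)-o)*d).round(0).tolist())
E
```

```text
time: 12.6
tcp_pos: [549.0, 112.6, 179.2]
tool_rot: [[0.971, 0.238, -0.003], [0.238, -0.971, -0.0], [-0.003, -0.0, -1.0]]
time: 13.4
tcp_pos: [566.1, 208.1, 180.4]
tool_rot: [[0.974, 0.228, -0.001], [0.228, -0.974, -0.001], [-0.001, 0.001, -1.0]]
contact_force: [0.3, -0.8, -2.5]
gripper_width: 0.555
grasp_force: 62.2
s6 [[142.0, 196.0], [199.0, 234.0], [259.0, 161.0], [203.0, 127.0], [141.0, 202.0], [198.0, 239.0], [257.0, 167.0], [202.0, 134.0]]
t6 [[137.0, 87.0], [67.0, 102.0], [83.0, 212.0], [155.0, 197.0], [140.0, 90.0], [71.0, 105.0], [87.0, 214.0], [158.0, 200.0]]
```

View pics/c7.png

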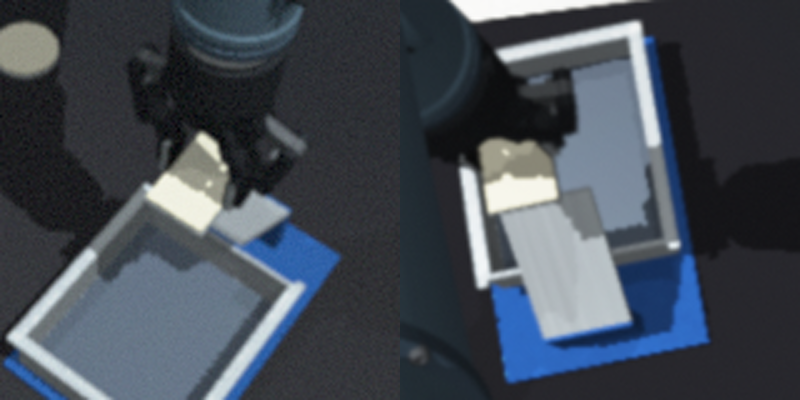

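The held liner is level. In the scene crop its front corners are at (147,196) and (207,234); in the top crop its rear corners are at (87,213) and (158,198), over the pan just beyond the ramp. I'll fit its true offset from the tool.

```bash
python3 - <<'E'
from h import *
from scipy.optimize import least_squares
o=env.observe();p=np.array(o['tcp_pos'])
S=np.array([(147,196),(207,233)])/2.5+[300,180];T=np.array([(87,213),(158,198)])/2.5+[110,80]
def C(q):
    a=np.radians(q[3]);x=np.array([np.cos(a),np.sin(a),0]);y=np.array([-x[1],x[0],0]);c=np.array(q[:3])
    return [c+40*x-25*y,c+40*x+25*y],[c-40*x+25*y,c-40*x-25*y]
def r(q): a,b=C(q);return np.r_[proj('s6',a)-S,proj('t6',b)-T].ravel()
s=least_squares(r,[*(p+[0,0,16.8]),13],x_scale=[10,10,10,5]);q=s.x;print(p,q,r(q).round(1))
a=np.radians(13);d=q[:2]-[550,204.5];print('stand xy',d@[np.cos(a),np.sin(a)],d@[-np.sin(a),np.cos(a)],'bottom',q[2]-8)
E
```

```text
[566.46067291 207.74772632 180.60589956] [564.46382841 207.89021073 198.64570195  16.86605135] [-0.4  0.6 -0.5 -0.6 -0.2  1.2 -0.4 -0.6]
stand xy 14.855752900971675 0.04966640026066862 bottom 190.64570195215614
```

The liner's middle is 15 mm beyond the edge. I'll shift it 5 mm outward, lower it 45 mm (bottom about 20 mm above the edge) and settle.

```bash
python3 -m pendant '[{"tx":0.15,"ty":0.05,"tz":-0.5,"wx":0,"wy":0,"wz":0,"hand":0.4},{"tx":0.1,"ty":0,"tz":-0.7,"wx":0,"wy":0,"wz":0,"hand":0.4},{"tx":0,"ty":0,"tz":-0.7,"wx":0,"wy":0,"wz":0,"hand":0.4},{"tx":0,"ty":0,"tz":-0.3,"wx":0,"wy":0,"wz":0,"hand":0.4},{"tx":0,"ty":0,"tz":0,"wx":0,"wy":0,"wz":0,"hand":0.4},{"tx":0,"ty":0,"tz":0,"wx":0,"wy":0,"wz":0,"hand":0.4},{"tx":0,"ty":0,"tz":0,"wx":0,"wy":0,"wz":0,"hand":0.4},{"tx":0,"ty":0,"tz":0,"wx":0,"wy":0,"wz":0,"hand":0.4}]'
```

```text
time: 14.3
tcp_pos: [571.8, 210.3, 137.3]
tool_rot: [[0.974, 0.228, 0.001], [0.228, -0.974, 0.0], [0.001, -0.0, -1.0]]
contact_force: [-0.1, 0.6, -1.7]
gripper_width: 0.555
grasp_force: 62.2
```

```bash
python3 -m pendant '[{"tx":0,"ty":0,"tz":0,"wx":0,"wy":0,"wz":0,"hand":1},{"tx":0,"ty":0,"tz":0,"wx":0,"wy":0,"wz":0,"hand":1},{"tx":0,"ty":0,"tz":0,"wx":0,"wy":0,"wz":0,"hand":1},{"tx":0,"ty":0,"tz":0,"wx":0,"wy":0,"wz":0,"hand":1},{"tx":0,"ty":0,"tz":0,"wx":0,"wy":0,"wz":0,"hand":1},{"tx":0,"ty":0,"tz":0,"wx":0,"wy":0,"wz":0,"hand":1},{"tx":0,"ty":0,"tz":0,"wx":0,"wy":0,"wz":0,"hand":1},{"tx":0,"ty":0,"tz":0,"wx":0,"wy":0,"wz":0,"hand":1},{"tx":0,"ty":0,"tz":0,"wx":0,"wy":0,"wz":0,"hand":1},{"tx":0,"ty":0,"tz":0,"wx":0,"wy":0,"wz":0,"hand":1},{"tx":0,"ty":0,"tz":0,"wx":0,"wy":0,"wz":0,"hand":1},{"tx":0,"ty":0,"tz":0,"wx":0,"wy":0,"wz":0,"hand":1}]'; python3 -m pendant '[{"tx":0,"ty":0,"tz":0.5,"wx":0,"wy":0,"wz":0,"hand":1},{"tx":0,"ty":0,"tz":1,"wx":0,"wy":0,"wz":0,"hand":1},{"tx":0,"ty":0,"tz":1,"wx":0,"wy":0,"wz":0,"hand":1},{"tx":0,"ty":0,"tz":1,"wx":0,"wy":0,"wz":0,"hand":1},{"tx":-0.5,"ty":-1,"tz":0,"wx":0,"wy":0,"wz":0,"hand":1},{"tx":-0.5,"ty":-1,"tz":0,"wx":0,"wy":0,"wz":0,"hand":1},{"tx":-0.5,"ty":-1,"tz":0,"wx":0,"wy":0,"wz":0,"hand":1},{"tx":-0.5,"ty":-1,"tz":0,"wx":0,"wy":0,"wz":0,"hand":1},{"tx":-0.5,"ty":-1,"tz":0,"wx":0,"wy":0,"wz":0,"hand":1},{"tx":-0.5,"ty":-1,"tz":0,"wx":0,"wy":0,"wz":0,"hand":1},{"tx":-0.5,"ty":-1,"tz":0,"wx":0,"wy":0,"wz":0,"hand":1},{"tx":-0.5,"ty":-1,"tz":0,"wx":0,"wy":0,"wz":0,"hand":1},{"tx":-0.5,"ty":-1,"tz":0,"wx":0,"wy":0,"wz":0,"hand":1},{"tx":0,"ty":-1,"tz":0,"wx":0,"wy":0,"wz":0,"hand":1},{"tx":0,"ty":0,"tz":0,"wx":0,"wy":0,"wz":0,"hand":1},{"tx":0,"ty":0,"tz":0,"wx":0,"wy":0,"wz":0,"hand":1}]'; python3 - <<'E'
from h import *
snap('scene','s7');snap('top','t7')
a=cv2.resize(np.load('pics/s7.npz')['img'][220:380,280:440],(400,400),interpolation=2);b=cv2.resize(np.load('pics/t7.npz')['img'][80:240,110:270],(400,400),interpolation=2)
cv2.imwrite('pics/c8.png',np.hstack([a,b]))
E
```

```text
time: 15.5
tcp_pos: [571.4, 210.1, 136.7]
tool_rot: [[0.974, 0.228, -0.0], [0.228, -0.974, -0.0], [-0.0, 0.0, -1.0]]
contact_force: [-0.1, 0.4, 0.3]
gripper_width: 1.003
grasp_force: 0.0
time: 17.1
tcp_pos: [481.8, 10.5, 207.3]
tool_rot: [[0.974, 0.228, 0.001], [0.228, -0.974, 0.0], [0.001, -0.0, -1.0]]
contact_force: [0.2, 1.4, 0.2]
gripper_width: 0.999
grasp_force: 0.0
```

View pics/c8.png

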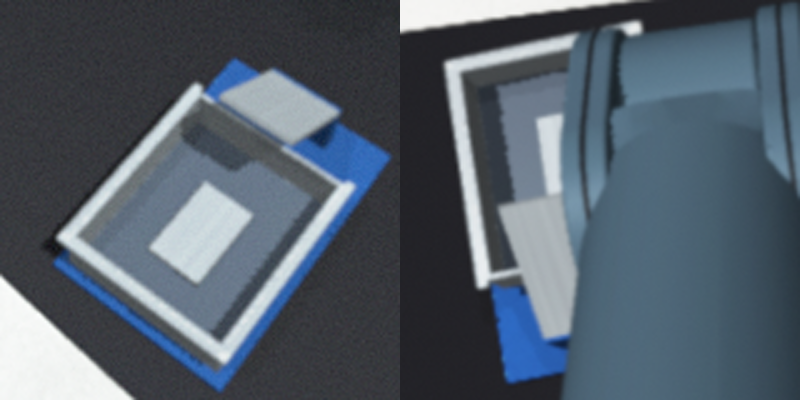

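The liner lies flat in the pan at scene crop (200,232) and looks brushed grey, not cream. I'll check its colour against the pale pieces in numbers, and check that the disc and square stayed put.

```bash
python3 - <<'E'
from h import *
i=np.load('pics/s7.npz')['img'];j=np.load('pics/s0.npz')['img'] if 0 else np.load('pics/scene0.npz')['img']
m=lambda im,x,y:im[y-3:y+4,x-3:x+4].reshape(-1,3).mean(0).round()
print('liner now',m(i,360,313),'before',m(j,272,160),'ramp',m(i,391,262),'disc',m(i,310,200),m(j,310,200),'square',m(i,243,193),m(j,243,193))
for n,(x,y) in dict(disc=(310,200),square=(243,193)).items():
    for im in(j,i):
        _,l,st,c=cv2.connectedComponentsWithStats((im.min(2)>120).astype('uint8')); print(n,c[l[y,x]].round(1),st[l[y,x],4])
E
```

```text
liner now [220. 216. 203.] before [226. 240. 239.] ramp [187. 182. 171.] disc [171. 188. 187.] [226. 240. 240.] square [226. 240. 240.] [225. 240. 240.]
disc [309.6 199.2] 487
disc [309.5 199.5] 448
square [242.6 192.7] 315
square [242.6 192.7] 316
```

The liner's face is now steel-hued (blue above red, as on the ramp), so the pale facing is down. The disc is only shaded by the arm, and neither it nor the square has moved.

```bash
python3 -c "
from workcell import sign_off; print(sign_off())"
```

```text
the job is handed in; nothing more can be done
None
```

The oblong liner tipped over by itself and lies flat in the stand's pan with its steel back up; the round and square liners were left where they lay, and the job is handed in after about 17 s of robot time.

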